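Slide the pipette-tip box round the vial block into its parking bay

ROBOT

A 6-joint arm with a two-finger parallel gripper is mounted at the origin on a cart in front of the work surface, level with it; the furniture and walls round the work are solid. World frame = base frame: x ahead of the robot, y to its left, z up, the work surface at z = 0. Lengths are in m, angles in degrees, forces in N, time in s.
With the tool pointing down it reaches from about 0.3 to 0.75 m from the base axis. Payload 8.5 kg.
Tool frame: the origin (TCP) lies at the very end of the fingers, on their centre line; the grasp point (between the pads) lies 19 mm behind it; z points along the fingers, y is the line along which they close (so a half turn about z gives the same grasp; the last joint's range is limited). The gripper opens to 85 mm and grips with 20 to 120 N. Pads are 22 mm wide; open, the fingers measure 114 mm over their backs; the gripper's body (76 mm by 85 mm) begins 54 mm behind the grasp point. The pads swing forward as they close: fully open they stand 13 mm farther back than shut.
Start: joints at [-76.221, 21.807, 74.336, -0, 83.858, -12.336], TCP at [0.242, -0.494, 0.231] pointing down, gripper open.
Joint ranges: [-178.18, 178.18], [-50.72, 133.34], [12.68, 142.11], [-81.47, 261.47], [9.98, 163.14], [-165.26, 165.26]. Speed limits (degrees/s): [136.94, 136.94, 180, 180, 180, 180].

INTERFACE

Orientations are given as a 3x3 rotation matrix whose columns are the frame's x, y, z axes.
In Python, from rig import env, optics, spotter gives the robot as it stands.
- The arm moves only by the shell command python3 -m crank 'ROWS' [FORCE]. ROWS is JSON, one flat list of numbers, 5 for each row, row after row: the finger opening in cm, from 0 to 8.54, then the shift along the tool's x, y, z in cm, then the turn about the tool's z in rad. A call has exactly 8 rows; each row shifts and turns the commanded pose from where the row before left it, along the tool's axes as they then stand; what a row does not reach is not made up. A row lasts 1/12 s, in which the tool goes at most 41.7 mm and 7.16 degrees, less where a joint would pass 70% of its speed; a pose out of reach is approached as far as the arm can. A call is refused whole if a number of a shift passes 4.17 or a number of a turn 0.125, either way. A call with a gripper value outside its range is refused whole. The fingers move at their own pace and stop on an object; FORCE is the grip in N (left out, the last holds). Time passes only in rows, so rows that do not move let the fingers close, or fill a call up. It gives the time, the measured TCP pose, the force, the opening and the grip force at its end, in the units of the state.
- env.observe(): the state, without advancing time (a new reading comes with each control period).
- optics.get_image(name): name is "scene" or "top" or "wrist"; returns a dict with "color" (400x640x3 uint8, red, green, blue), "intrinsics" (3x3 intrinsics, pixels), "pose" (4x4, takes a point from camera to world coordinates). Camera axes: x right, y up, looking along -z (the intrinsics and any distortion apply to the point x, -y, -z); pixel columns grow to the right and rows downward; lengths in m; the calibration is good to about 2 mm. A picture is of the moment at which its call begins. There is no depth.
- env.close_job(): hands the job in; it is judged then, once.
Trained networks look in a picture, given as the dict that the camera call returned (one of the last four; its "shot" number tells which), for a name from the list of things; names that differ only in an ending like _2 or _b are one class to them, and where a whole thing is asked for, a point or a joint stands for the part that bears it (a point fixed in the world has none). Each returns a list of dicts, best first, with "score" (0 to 1); they miss things now and then, are a little off and sometimes report something else, mostly with a low value. They report only what shows in the picture. A call takes as long as a camera call.
- spotter.look_for(picture, query): "at" ([column, row] as shares, 0 to 1, of the picture: columns of its width, rows of its height, amid what is visible of it).
The state is a dict: "time_s": time; "q": joint angles; "qvel": joint speeds; "joint_efforts": joint torques, N m; "position": TCP position; "tool_rot": TCP orientation; "ft_force": force on the tool from outside, world axes, zero at the start; "wrist_torque": the same for the moment, N m; "grip_width": finger opening in m; "gripper_force": force on a finger pad.
Only numpy, scipy, OpenCV 4.12 (cv2) and the standard library are available. Lean on these libraries where they do the work, as an engineer would, in place of code of your own. Each camera call takes 0.05 s, during which the arm holds its last target. There are 200 camera calls.

TASK

First close the lid of the blue pipette-tip box. Then, without lifting or tipping the box, push it along the worktop round the front of the metal vial block and into the blue parking bay on the left, fully home and square against the back stop with the lid still shut, and then let go of it. Neither the box nor the robot may touch the block, and the small vial, the marker and the amber bottle must stay as they are.

Things in the scene. Friction and masses are not known exactly. Their poses are not given: they have to be found in the camera images.
- tip_box: pipette-tip box: blue base, clear hinged lid; loose, about 0.2 kg, too wide to grasp. 85 mm (its x) by 120 mm (its y) by 75 mm high with the lid shut; the blue base reaches up to 45 mm. Origin at the underside: base spans x -40..+45 mm, y -60..+60 mm; z is up. Its back (hinge side) is +x. Tall instrument fronts stand at world x = 0.62 m behind it and, right of world y = -0.26 m, at 0.55 m.
- tip_box_lid (a joint): lid of the tip box, rad: 0 = shut, grows as it opens backwards (to box +x); hinge line along box y at x = +46, z = 46 mm. A light clear hood 85 mm deep, 29 mm high, flat on top; at 1.2 rad its free edge stands about 135 mm above the worktop, over box x = +42 mm. It tends to stay put between about 0.9 and 1.4 rad and falls towards shut below that.
- vial_block: square aluminium block with four blue-capped vials, an obstacle fixed to the worktop: 72 x 72 mm, 28 mm high, the caps reaching 48 mm; origin at the centre of its underside. It stands between the box and the bay, towards the back.
- bay: blue parking bay fixed to the worktop, no floor: two rails 20 mm high, 132 mm apart inside, and a back stop 26 mm high. Origin on the worktop where the box's origin lies when home; bay x points in. Stop face at x = +45.5 mm; rails from x = 0 to +52 mm, flaring to a mouth 142 mm wide (156 over its outsides) at x = -21 mm. Thin tubes over it are only scenery.
- vial: small amber vial with red cap, 28 mm across, 53 mm high, standing loose just beyond the front left of the bay; origin at the centre of its underside. Leave alone.
- marker: red-capped felt marker, 129 mm long (its y), 14 mm thick, lying loose to the right; origin at its underside. Leave alone.
- amber_bottle: amber dropping bottle with white cap, 44 mm across, 88 mm high, standing loose to the right; origin at the centre of its underside. Leave alone.

How it is judged:
By the outcome, as a careful person would: the job done as asked, in the order asked, and still so for the second after the job is handed in, with the robot touching nothing.
It also fails if it takes over 72 s, if anything falls off the work surface, if the arm or the gripper's body presses on something with over 40 N, if the wrist force passes 120 N, or if a joint passes its speed limit or range.

## Working session

There is one attempt and no reset: what is moved stays moved. The work goes in short steps, Python scripts to look and compute and a shell command to move; the robot and the scene stay as the last step left them, time stands still between calls to the robot, and variables do not carry over. Pictures are saved under pics/ and viewed, at most 10 in all, crops included, and the job is handed in when it is done.

```bash
mkdir -p pics; ls
cat > h.py <<'E'
import numpy as np, cv2
from rig import env, optics, spotter
def proj(p,P):
    T=np.linalg.inv(p["pose"]); c=(T[:3,:3]@np.atleast_2d(P).T).T+T[:3,3]
    K=np.array(p["intrinsics"]); u=np.c_[c[:,0],-c[:,1],-c[:,2]]@K.T
    return u[:,:2]/u[:,2:]
def ray(p,uv,z):
    K=np.array(p["intrinsics"]); T=np.array(p["pose"])
    d=np.linalg.inv(K)@[uv[0],uv[1],1]; d=T[:3,:3]@[d[0],-d[1],-d[2]]; o=T[:3,3]
    return o+d*(z-o[2])/d[2]
def save(p,n): cv2.imwrite(f"pics/{n}.png",p["color"][:,:,::-1])
def st():
    s=env.observe(); return s
E
python3 - <<'E'
from h import *
s=st(); print(s["time_s"],s["position"],np.round(s["tool_rot"],3).tolist(),s["ft_force"])
zs=dict(tip_box=.03,tip_box_lid=.1,vial_block=.03,bay=.01,vial=.03,marker=.007,amber_bottle=.045)
for c in ["top","scene"]:
    p=optics.get_image(c); save(p,c+"0"); print(c,[k for k in p],np.round(p["pose"],3).tolist(),np.round(p["intrinsics"],1).tolist())
    for n,z in zs.items():
        for r in spotter.look_for(p,n)[:2]:
            uv=np.array(r["at"])*[640,400]; print(n,round(r["score"],2),uv.round(),ray(p,uv,z).round(3))
E
```

```text
pics
0.0 [ 0.24202047 -0.4935601   0.23072081] [[0.898, 0.44, -0.0], [0.44, -0.898, 0.001], [0.0, -0.001, -1.0]] [ 0.17673788 -0.36950406  0.21486809]
top ['color', 'intrinsics', 'pose', 'shot'] [[-0.01, 0.986, -0.166, 0.269], [-1.0, -0.006, 0.025, -0.01], [0.023, 0.166, 0.986, 1.212], [0.0, 0.0, 0.0, 1.0]] [[399.3, 0.0, 315.8], [0.0, 399.3, 203.5], [0.0, 0.0, 1.0]]
tip_box 0.56 [361. 202.] [ 0.474 -0.177  0.03 ]
tip_box_lid 0.56 [358. 186.] [ 0.508 -0.159  0.1  ]
tip_box_lid 0.23 [227. 179.] [0.528 0.214 0.1  ]
vial_block 0.65 [296. 179.] [0.545 0.02  0.03 ]
bay 0.61 [226. 179.] [0.551 0.235 0.01 ]
bay 0.33 [361. 202.] [ 0.476 -0.178  0.01 ]
vial 0.49 [163. 226.] [0.405 0.412 0.03 ]
marker 0.74 [443. 224.] [ 0.407 -0.43   0.007]
amber_bottle 0.59 [450. 183.] [ 0.527 -0.444  0.045]
scene ['color', 'intrinsics', 'pose', 'shot'] [[0.776, 0.348, -0.526, -0.118], [-0.631, 0.454, -0.629, -0.746], [0.02, 0.82, 0.572, 0.702], [0.0, 0.0, 0.0, 1.0]] [[364.3, 0.0, 322.6], [0.0, 364.3, 205.5], [0.0, 0.0, 1.0]]
tip_box 0.91 [348. 223.] [ 0.505 -0.125  0.03 ]
tip_box_lid 0.59 [358. 210.] [ 0.502 -0.161  0.1  ]
vial_block 0.82 [332. 198.] [0.553 0.006 0.03 ]
bay 0.62 [289. 165.] [0.587 0.311 0.01 ]
marker 0.82 [412. 302.] [ 0.436 -0.43   0.007]
amber_bottle 0.63 [448. 280.] [ 0.53  -0.458  0.045]
```

Run:
```python
import cv2
a=cv2.imread("pics/top0.png")[130:260,140:480]; cv2.imwrite("pics/top0c.png",cv2.resize(a,(0,0),fx=2.35,fy=2.35,interpolation=cv2.INTER_CUBIC))
a=cv2.imread("pics/scene0.png")[130:330,230:500]; cv2.imwrite("pics/scene0c.png",cv2.resize(a,(0,0),fx=2.9,fy=2.9,interpolation=cv2.INTER_CUBIC))
```

```text
(no output)
```

View pics/top0c.png

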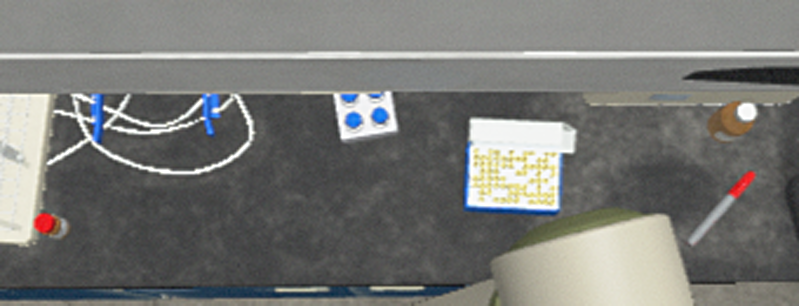

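View pics/scene0c.png

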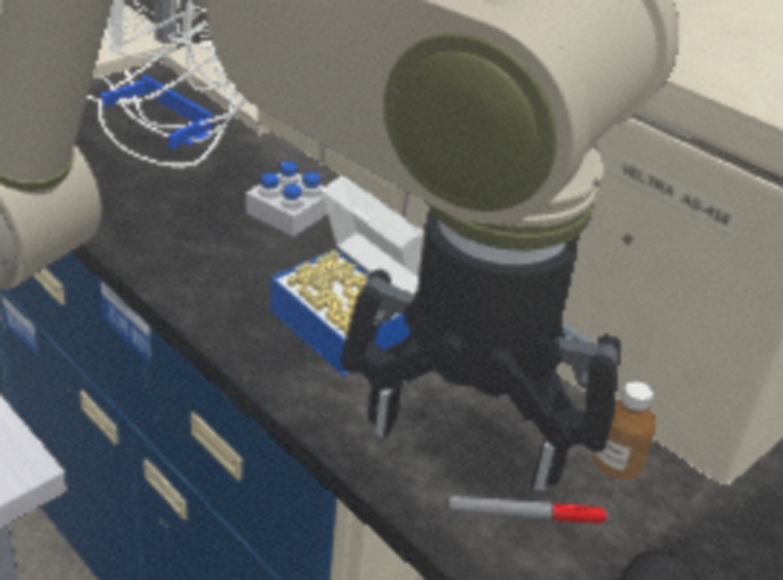

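Run:
```python
from h import *
t=optics.get_image("top"); s=optics.get_image("scene")
T=lambda x,y:(x/2.35+140-.3,y/2.35+130-.3)
S=lambda x,y:(x/2.9+230-.3,y/2.9+130-.3)
def o(n,p,uv,z): print(n,ray(p,uv,z).round(4))
o("boxFL",t,T(465,210),.045);o("boxFR",t,T(560,213),.045)
o("boxFL s",s,S(272,285),.045);o("boxFR s",s,S(345,372),.0)
o("blockFL",t,T(345,138),.028);o("blockFR",t,T(397,131),.028)
for a in [(249,195),(291,231)]: o("block s",s,S(*a),.028)
o("railL front t",t,T(98,141),.02);o("railR front t",t,T(212,134),.02)
for a,z in [((103,98),.02),((150,76),.026),((213,120),.026),((172,140),.02)]: o("bay s",s,S(*a),z)
o("vial cap",t,T(45,224),.053)
o("marker",t,T(690,243),.014);o("marker",t,T(752,175),.014)
# blue pixels for bay
for p,nm,(r0,r1,c0,c1) in [(t,"t",(165,192,170,240)),(s,"s",(150,185,262,306))]:
    c=p["color"][r0:r1,c0:c1].astype(int); m=(c[...,2]>c[...,0]+50)
    ys,xs=np.nonzero(m)
    print(nm)
    for y in range(r0,r1):
        x=xs[ys==y-r0]
        if len(x): print(y,(x+c0).tolist())
```

```text
boxFL [ 0.4193 -0.1029  0.045 ]
boxFR [ 0.4147 -0.2225  0.045 ]
boxFL s [ 0.4171 -0.1127  0.045 ]
boxFR s [ 0.4243 -0.2169  0.    ]
blockFL [0.5158 0.0485 0.028 ]
blockFR [ 0.5247 -0.0184  0.028 ]
block s [0.5154 0.0491 0.028 ]
block s [ 0.5079 -0.0352  0.028 ]
railL front t [0.5151 0.366  0.02  ]
railR front t [0.5236 0.2204 0.02  ]
bay s [0.5128 0.3628 0.02  ]
bay s [0.5926 0.3686 0.026 ]
bay s [0.5887 0.2174 0.026 ]
bay s [0.5234 0.2161 0.02  ]
vial cap [0.4044 0.4156 0.053 ]
marker [ 0.3786 -0.3949  0.014 ]
marker [ 0.4669 -0.4817  0.014 ]
t
170 [178, 179, 180, 181, 182, 183, 226, 227, 229, 230, 231, 232]
171 [180, 181, 182, 183, 226, 227, 228, 229, 230, 231, 232]
172 [179, 180, 181, 182, 183, 226, 227, 228, 229, 230, 231, 232]
173 [180, 181, 182, 183, 226, 227, 228, 229, 230, 231, 232, 233]
174 [178, 179, 180, 181, 182, 183, 226, 227, 228, 229, 230, 231, 232, 233]
175 [178, 179, 180, 181, 182, 183, 226, 227, 228, 229, 230, 231, 232]
176 [178, 179, 180, 181, 182, 183, 226, 227, 228, 229, 230]
177 [178, 179, 180, 181, 182, 183, 226, 227, 228, 229, 230]
178 [179, 180, 181, 182, 183
[... 1358 characters left out ...]
 294, 295, 296, 297, 298, 299, 300]
168 [291, 292, 293, 294, 295, 296, 297, 298, 299, 300, 301, 302]
169 [293, 294, 295, 296, 297, 298, 299, 300, 301, 302]
170 [294, 295, 296, 297, 298, 299, 300, 301, 302]
171 [296, 297, 298, 299, 300]
172 [296, 297, 298, 301, 302]
173 [294, 295, 296, 297, 298, 299, 300, 301, 302]
174 [291, 292, 293, 294, 295, 296, 297, 298, 299, 300, 301, 302]
175 [290, 291, 292, 293, 294, 295, 296, 297, 298, 299, 300, 301]
176 [288, 289, 290, 291, 292, 293, 294, 295, 296, 297, 298, 299, 300, 301]
177 [288, 289, 290, 291, 292, 293, 294, 295, 296, 297, 298, 299]
178 [288, 289, 290, 291, 292, 293, 294, 295, 296]
179 [288, 289, 290, 291, 292, 294, 295, 296]
180 [288, 289, 290]
```

```bash
python3 -m crank '[0,0,0,0,0.114, 0,0,0,0,0.114, 0,0,0,0,0.114, 0,0,0,0,0.114, 0,2.5,-2.8,0,0, 0,2.5,-2.8,0,0, 0,2.5,-2.8,0,0, 0,2.5,-2.8,0,0]' 20; python3 -m crank '[0,2.5,-2.8,0,0, 0,2.5,-2.8,0,0, 0,2.5,-2.8,0,0, 0,2.5,-2.8,0,0, 0,2.5,-2.8,0,0, 0,2.5,-2.8,0,0, 0,2.5,-2.8,0,0, 0,2.5,-2.8,0,0]'
python3 - <<'E'
from h import *
print(np.round(st()["tool_rot"],3).tolist())
p=optics.get_image("scene"); a=p["color"][110:310,230:500,::-1]; cv2.imwrite("pics/s1.png",cv2.resize(a,(0,0),fx=2.5,fy=2.5,interpolation=cv2.INTER_CUBIC))
w=optics.get_image("wrist");save(w,"w1"); print(np.round(w["pose"],3).tolist())
E
```

```text
time_s: 1.57
position: [0.3429, -0.3806, 0.2314]
tool_rot: [[1.0, -0.001, 0.0], [-0.001, -1.0, -0.0], [0.0, 0.0, -1.0]]
ft_force: [1.2, -0.7, 0.9]
grip_width: -0.0001
gripper_force: 0.0
time_s: 2.23
position: [0.5432, -0.1562, 0.2314]
tool_rot: [[1.0, -0.0, 0.0], [-0.0, -1.0, -0.0], [0.0, 0.0, -1.0]]
ft_force: [0.2, -1.4, -0.0]
grip_width: -0.0001
gripper_force: 0.0
[[1.0, -0.0, 0.0], [-0.0, -1.0, -0.0], [0.0, 0.0, -1.0]]
[[0.003, 0.954, 0.3, 0.623], [-1.0, 0.004, 0.0, -0.153], [-0.001, -0.3, 0.954, 0.374], [0.0, 0.0, 0.0, 1.0]]
```

View pics/s1.png

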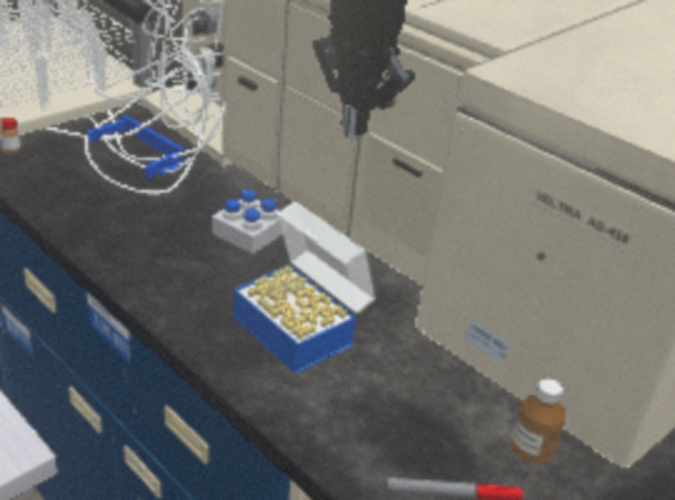

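```bash
cat > fit.py <<'E'
from h import *
from scipy.optimize import minimize
def fitbay(pics):
    masks=[]
    for p,(r0,r1,c0,c1) in pics:
        c=p["color"].astype(int); m=np.zeros((400,640),np.uint8)
        m[r0:r1,c0:c1]=(c[...,2]>c[...,0]+50)[r0:r1,c0:c1]; masks.append((p,m))
    def prism(pts,h): pts=np.array(pts); return np.r_[np.c_[pts,0*pts[:,0]],np.c_[pts,0*pts[:,0]+h]]/1000
    parts=[]
    for s in (1,-1):
        parts+=[prism([(0,66*s),(52,66*s),(52,73*s),(0,73*s)],20),prism([(0,66*s),(-21,71*s),(-21,78*s),(0,73*s)],20)]
    parts.append(prism([(45.5,-73),(45.5,73),(52,73),(52,-73)],26))
    def cost(v,w=None):
        c,s=np.cos(v[2]),np.sin(v[2]); tot=0
        for p,m in masks:
            im=np.zeros((1600,2560),np.uint8)
            for P in parts:
                Q=np.c_[P[:,0]*c-P[:,1]*s+v[0],P[:,0]*s+P[:,1]*c+v[1],P[:,2]]
                cv2.fillConvexPoly(im,cv2.convexHull(np.round(proj(p,Q)*4+1.5).astype(np.int32)),255)
            im=cv2.resize(im,(640,400),interpolation=cv2.INTER_AREA)/255.
            if masks[0][1] is not m:
                pass
            ys,xs=np.nonzero(m); box=np.s_[ys.min()-3:ys.max()+4,xs.min()-3:xs.max()+4]
            tot+=np.abs(im-m)[box].sum()/m.sum()
        return tot
    best=min((minimize(cost,v0,method="Nelder-Mead",options=dict(initial_simplex=np.array(v0)+[[0,0,0],[.01,0,0],[0,.01,0],[0,0,.08]])) for v0 in ([.54,.294,.05],[.54,.294,-.03])),key=lambda r:r.fun)
    return best
if __name__=="__main__":
    s=optics.get_image("scene"); t=optics.get_image("top")
    b=fitbay([(s,(145,190,260,308))]); print("scene",b.x.round(4),b.fun)
    S=lambda x,y:(x/2.5+230-.3,y/2.5+110-.3)
    for n,a,z in [("boxFRbot",(297,369),0),("boxFLtop",(234,290),.045),("boxFLbot",(240,320),0),("boxBRbot",(352,345),0),("blockL",(213,217),.028),("blockF",(250,237),.028),("blockFbot",(250,250),0)]: print(n,ray(s,S(*a),z).round(4))
E
python3 fit.py
python3 -m crank '[0,0,0,1.5,0, 0,0,0,1.5,0, 0,0,0,1.5,0, 0,0,0,1.5,0, 0,0,0,1.5,0, 0,0,0,1.5,0, 0,0,0,1.5,0, 0,0,0,1.5,0]'
```

```text
scene [0.5444 0.3028 0.0459] 0.26481955100880933
boxFRbot [ 0.4258 -0.2146  0.    ]
boxFLtop [ 0.4234 -0.1041  0.045 ]
boxFLbot [ 0.4294 -0.1096  0.    ]
boxBRbot [ 0.5037 -0.2239  0.    ]
blockL [0.5153 0.0526 0.028 ]
blockF [ 0.5245 -0.0137  0.028 ]
blockFbot [ 0.5317 -0.0065  0.    ]
time_s: 3.1
position: [0.5414, -0.1593, 0.1108]
tool_rot: [[1.0, -0.002, 0.0], [-0.002, -1.0, -0.0], [0.0, 0.0, -1.0]]
ft_force: [0.2, 0.1, 0.8]
grip_width: -0.0
gripper_force: 0.0
```

```bash
python3 -m crank '[0,-1.2,0,0,0, 0,-1.2,0,0,0, 0,-1.2,0,0,0, 0,-1.2,0,0,0, 0,-1.2,0,0,0, 0,-1.2,0,0,0, 0,-1.2,0,0,0, 0,-1.2,0,0,0]'
python3 - <<'E'
from h import *
p=optics.get_image("scene"); a=p["color"][110:310,230:500,::-1]; cv2.imwrite("pics/s2.png",cv2.resize(a,(0,0),fx=2.5,fy=2.5,interpolation=cv2.INTER_CUBIC))
E
```

```text
time_s: 3.77
position: [0.445, -0.159, 0.1116]
tool_rot: [[1.0, -0.002, 0.001], [-0.002, -1.0, -0.001], [0.001, 0.001, -1.0]]
ft_force: [0.4, -0.3, -0.5]
grip_width: 0.0
gripper_force: 0.0
```

View pics/s2.png

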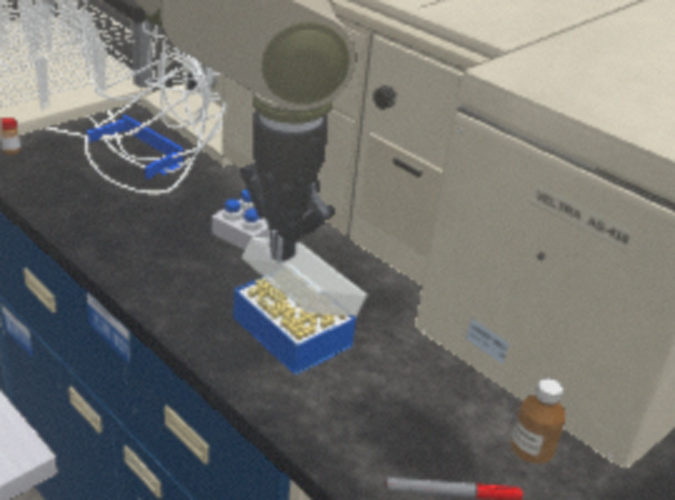

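```bash
python3 -m crank '[0,-1.2,0,0,0, 0,-1.2,0,0,0, 0,-1.2,0,0,0, 0,-1.2,0,0,0, 0,-1.2,0,0,0, 0,-1.2,0,0,0, 0,-1.2,0,0,0, 0,-1.2,0,0,0]'
python3 -m crank '[0,-1,0,0,0, 0,-1,0,0,0, 0,-1,0,0,0, 0,0,0,0,0, 0,0,0,0,0, 0,0,0,0,0, 0,0,0,0,0, 0,0,0,0,0]'
python3 - <<'E'
from h import *
p=optics.get_image("scene"); a=p["color"][110:310,230:500,::-1]; cv2.imwrite("pics/s3.png",cv2.resize(a,(0,0),fx=2.5,fy=2.5,interpolation=cv2.INTER_CUBIC))
E
```

```text
time_s: 4.48
position: [0.3494, -0.1586, 0.1115]
tool_rot: [[1.0, -0.002, 0.0], [-0.002, -1.0, -0.0], [0.0, 0.0, -1.0]]
ft_force: [1.1, -0.4, -0.3]
grip_width: 0.0001
gripper_force: 0.0
time_s: 5.15
position: [0.3205, -0.1579, 0.1113]
tool_rot: [[1.0, 0.0, 0.0], [0.0, -1.0, -0.0], [0.0, 0.0, -1.0]]
ft_force: [-0.8, 0.1, 0.3]
grip_width: 0.0002
gripper_force: 0.0
```

View pics/s3.png

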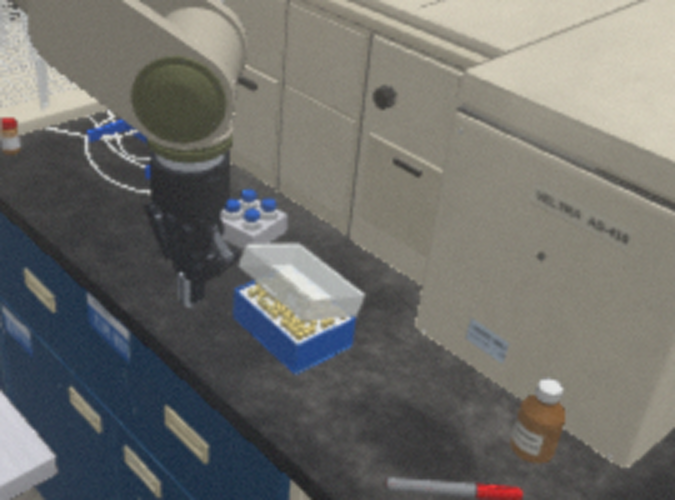

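```bash
python3 -m crank '[0,0,0,-2.5,0, 0,0,0,-2.5,0, 0,2,0,0,0, 0,2,0,0,0, 0,2,0,0,0, 0,2,0,0,0, 0,2,0,0,0, 0,2,0,0,0]'
python3 -m crank '[0,0,0,1.2,0, 0,0,0,1.2,0, 0,0,0,1.2,0, 0,0,0,1.2,0, 0,0,0,1,0, 0,0,0,0.8,0, 0,0,0,0.6,0, 0,0,0,0,0]'
python3 - <<'E'
from h import *
p=optics.get_image("scene"); a=p["color"][110:310,230:500,::-1]; cv2.imwrite("pics/s4.png",cv2.resize(a,(0,0),fx=2.5,fy=2.5,interpolation=cv2.INTER_CUBIC))
E
```

```text
time_s: 5.87
position: [0.4413, -0.1576, 0.1611]
tool_rot: [[1.0, 0.0, -0.0], [0.0, -1.0, 0.0], [-0.0, -0.0, -1.0]]
ft_force: [-0.4, 0.8, -1.0]
grip_width: -0.0003
gripper_force: 0.0
time_s: 6.53
position: [0.4399, -0.1576, 0.0884]
tool_rot: [[1.0, -0.0, -0.002], [-0.0, -1.0, 0.001], [-0.002, -0.001, -1.0]]
ft_force: [-0.6, -0.5, -0.5]
grip_width: 0.0001
gripper_force: 0.0
```

View pics/s4.png

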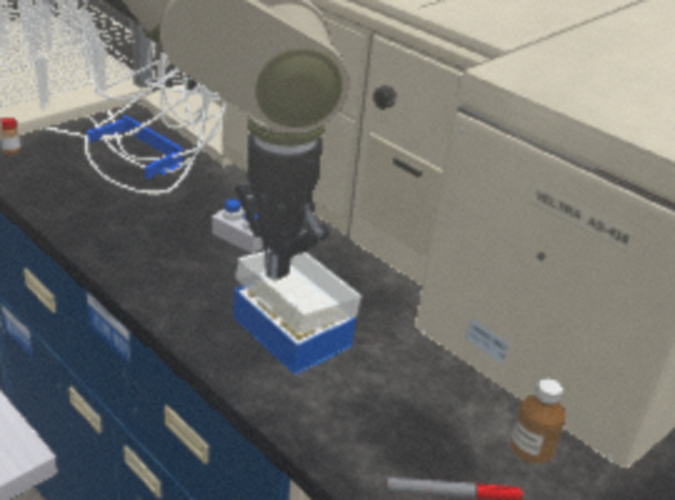

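```bash
python3 -m crank '[0,0,0,0.2,0, 0,0,0,0.2,0, 0,0,0,0.2,0, 0,0,0,0.2,0, 0,0,0,0.2,0, 0,0,0,0.2,0, 0,0,0,0.2,0, 0,0,0,0,0]'
```

```text
time_s: 7.25
position: [0.4401, -0.1579, 0.0751]
tool_rot: [[1.0, -0.0, -0.0], [-0.0, -1.0, 0.0], [-0.0, -0.0, -1.0]]
ft_force: [0.7, -0.2, -1.2]
grip_width: -0.0005
gripper_force: 0.0
```

```bash
python3 -m crank '[0,0,0,0.1,0, 0,0,0,0.1,0, 0,0,0,0.1,0, 0,0,0,0,0, 0,0,0,-1,0, 8,0,0,-2.5,0, 8,0,0,-2.5,0, 8,0,0,-2,0]'
python3 -m crank '[8,2,0,0,0, 8,2,0,0,0, 8,2,0,0,0, 8,2,0,0,0, 8,2,0,0,0, 8,1.2,0,0,0, 8,0,0,0,0, 8,0,0,0,0]'
python3 - <<'E'
from h import *
p=optics.get_image("scene"); a=p["color"][110:310,230:500,::-1]; cv2.imwrite("pics/s5.png",cv2.resize(a,(0,0),fx=2.9,fy=2.9,interpolation=cv2.INTER_CUBIC))
E
```

```text
time_s: 7.92
position: [0.4403, -0.1579, 0.1539]
tool_rot: [[1.0, -0.0, 0.001], [-0.0, -1.0, -0.0], [0.001, 0.0, -1.0]]
ft_force: [0.3, -0.2, 0.6]
grip_width: 0.0354
gripper_force: 0.0
time_s: 8.58
position: [0.552, -0.1577, 0.1519]
tool_rot: [[1.0, 0.0, -0.001], [0.0, -1.0, 0.0], [-0.001, -0.0, -1.0]]
ft_force: [0.1, 0.3, 0.0]
grip_width: 0.0799
gripper_force: 0.0
```

View pics/s5.png

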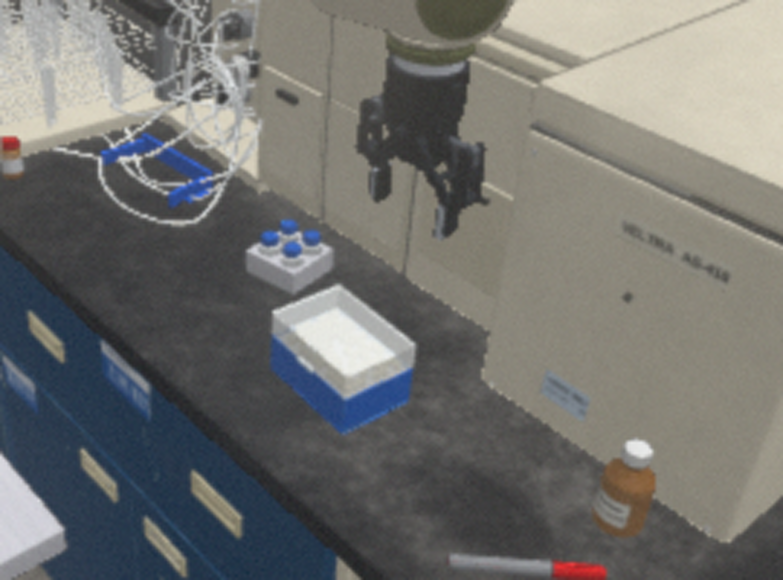

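```bash
python3 -m crank '[8,0,0,2,0, 8,0,0,2,0, 8,0,0,2,0, 8,0,0,2,0, 8,0,0,2,0, 8,0,0,2,0, 8,0,0,1.4,0, 8,0,0,0,0]'
python3 -m crank '[8,-1,0,0,0, 8,-1,0,0,0, 8,-1,0,0,0, 8,-0.8,0,0,0, 8,-0.8,0,0,0, 8,-0.8,0,0,0, 8,-0.8,0,0,0, 8,-0.4,0,0,0]'
```

```text
time_s: 9.3
position: [0.55, -0.1573, 0.016]
tool_rot: [[1.0, -0.001, -0.005], [-0.001, -1.0, 0.002], [-0.005, -0.002, -1.0]]
ft_force: [-0.0, 0.1, 0.2]
grip_width: 0.0799
gripper_force: 0.0
time_s: 9.97
position: [0.4853, -0.1579, 0.0186]
tool_rot: [[1.0, -0.0, 0.0], [-0.0, -1.0, -0.0], [0.0, 0.0, -1.0]]
ft_force: [1.5, 0.6, 0.1]
grip_width: 0.0799
gripper_force: 0.0
```

```bash
python3 -m crank '[8,1,0,0,0, 8,1.5,0,0,0, 8,0,0,-2.5,0, 8,0,0,-3,0, 8,0,0,-3,0, 8,0,0,-3,0, 8,0,0,-1,0, 8,0,0,0,0]'
python3 - <<'E'
from h import *
from scipy.optimize import minimize
print(st()["q"])
s=optics.get_image("scene"); t=optics.get_image("top")
# box fit: blue base + lid top hull too hard -> front/side blue hull in scene
c=s["color"].astype(int); m=np.zeros((400,640),np.uint8); m[225:300,305:380]=(c[...,2]>c[...,0]+40)[225:300,305:380]
cn=max(cv2.findContours(m,0,2)[0],key=cv2.contourArea); print(m.sum(),cv2.boundingRect(cn))
F=np.array([(-40,60),(-40,-60),(45,-60)])/1000
def cost(v):
    c,s_=np.cos(v[2]),np.sin(v[2]); im=np.zeros((1600,2560),np.uint8)
    X=np.c_[F[:,0]*c-F[:,1]*s_+v[0],F[:,0]*s_+F[:,1]*c+v[1]]
    P=np.r_[np.c_[X,[0,0,0]],np.c_[X,[.045]*3][::-1]]
    cv2.fillPoly(im,[np.round(proj(s,P)*4+1.5).astype(np.int32)],255)
    return np.abs(cv2.resize(im,(640,400),interpolation=cv2.INTER_AREA)/255.-m).sum()/m.sum()
v0=np.array([.435,-.16,0]); r=minimize(cost,v0,method="Nelder-Mead",options=dict(initial_simplex=v0+[[0,0,0],[.01,0,0],[0,.01,0],[0,0,.05]])); print(r.x.round(4),r.fun)
E
```

```text
time_s: 10.63
position: [0.5119, -0.1584, 0.1459]
tool_rot: [[1.0, -0.0, 0.004], [-0.0, -1.0, -0.003], [0.004, 0.003, -1.0]]
ft_force: [-0.2, 0.4, 0.4]
grip_width: 0.0803
gripper_force: 0.0
[-2.98567440e+01  2.47935547e+01  8.47213966e+01 -4.67470683e-03
  7.01976398e+01  6.01496041e+01]
636 (314, 231, 50, 34)
[ 0.4285 -0.1624 -0.004 ] 0.09975336046368234
```

```bash
python3 -m crank '[8,-1,1.9,0,0, 8,-1,1.9,0,0, 8,-1,1.9,0,0, 8,-1,1.9,0,0, 8,-1,1.9,0,0, 8,-1,1.9,0,0, 8,-1,1.9,0,0, 4.5,-1.2,1.9,0,0]'
python3 -m crank '[4.5,0,0,0,-0.12, 4.5,0,0,0,-0.12, 4.5,0,0,1,-0.12, 4.5,0,0,1,-0.12, 4.5,0,0,1,-0.12, 4.5,0,0,1,-0.12, 4.5,0,0,1,-0.12, 4.5,0,0,1,-0.12]'
python3 -m crank '[4.5,0,0,1,-0.12, 4.5,0,0,1,-0.12, 4.5,0,0,1,-0.12, 4.5,0,0,1,-0.12, 4.5,0,0,1,-0.12, 4.5,0,0,1,-0.011, 4.5,0,0,0.6,0, 4.5,0,0,0,0]'
```

```text
time_s: 11.4
position: [0.4281, -0.3102, 0.1414]
tool_rot: [[1.0, -0.0, -0.002], [-0.0, -1.0, 0.003], [-0.002, -0.003, -1.0]]
ft_force: [0.2, 0.8, -0.1]
grip_width: 0.0702
gripper_force: 0.0
time_s: 12.07
position: [0.4283, -0.3091, 0.0811]
tool_rot: [[0.569, 0.822, -0.002], [0.822, -0.569, 0.003], [0.001, -0.004, -1.0]]
ft_force: [1.1, -0.3, -0.6]
grip_width: 0.0451
gripper_force: 0.0
time_s: 12.73
position: [0.4283, -0.3091, 0.0154]
tool_rot: [[0.003, 1.0, -0.003], [1.0, -0.003, 0.003], [0.003, -0.003, -1.0]]
ft_force: [0.1, 0.7, -0.3]
grip_width: 0.0449
gripper_force: 0.0
```

```bash
python3 -m crank '[4.5,1.2,0,0,0, 4.5,1.2,0,0,0, 4.5,1.2,0,0,0, 4.5,1.2,0,0,0, 4.5,1,0,0,0, 4.5,0.8,0,0,0, 4.5,0.6,0,0,0, 4.5,0.6,0,0,0]'
python3 -m crank '[4.5,0.8,0,0,0, 4.5,0.8,0,0,0, 4.5,0.8,0,0,0, 4.5,0.8,0,0,0, 4.5,0.8,0,0,0, 4.5,0.8,0,0,0, 4.5,0.8,0,0,0, 4.5,0.8,0,0,0]'
python3 - <<'E'
from h import *
t=optics.get_image("top"); save(t,"t6")
for r in spotter.look_for(t,"tip_box")[:1]: print(r["score"],ray(t,np.array(r["at"])*[640,400],.06))
E
```

```text
time_s: 13.4
position: [0.4294, -0.2315, 0.0176]
tool_rot: [[-0.0, 1.0, 0.001], [1.0, 0.0, -0.001], [-0.001, 0.001, -1.0]]
ft_force: [0.3, -2.0, 1.2]
grip_width: 0.0453
gripper_force: 0.0
time_s: 14.07
position: [0.4291, -0.1671, 0.0173]
tool_rot: [[-0.0, 1.0, -0.0], [1.0, 0.0, 0.0], [0.0, -0.0, -1.0]]
ft_force: [0.4, -2.1, 0.6]
grip_width: 0.0454
gripper_force: 0.0
0.61 [ 0.5248991  -0.43475194  0.06      ]
```

Run:
```python
import cv2
a=cv2.imread("pics/t6.png")[120:280,150:450]; cv2.imwrite("pics/t6c.png",cv2.resize(a,(0,0),fx=2.6,fy=2.6,interpolation=cv2.INTER_CUBIC))
```

```text
(no output)
```

View pics/t6c.png

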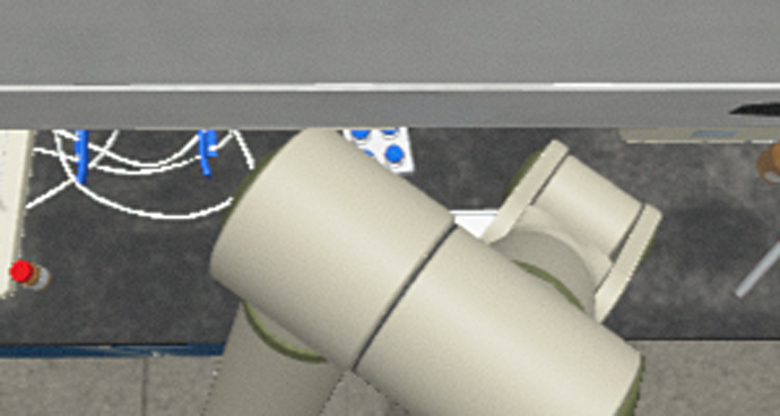

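```bash
cat > boxfit.py <<'E'
from h import *
from scipy.optimize import minimize
import sys
# scene camera: blue front+right-side silhouette is often part hidden; fit using all blue near prediction
def fitbox(p,v0,faces=((-40,60),(-40,-60),(45,-60))):
    F=np.array(faces)/1000
    def poly(v):
        c,s_=np.cos(v[2]),np.sin(v[2]); X=np.c_[F[:,0]*c-F[:,1]*s_+v[0],F[:,0]*s_+F[:,1]*c+v[1]]
        return proj(p,np.r_[np.c_[X,[0]*len(F)],np.c_[X,[.045]*len(F)][::-1]])
    v0=np.array(v0); q=poly(v0); lo=np.floor(q.min(0)-12).astype(int).clip(0); hi=np.ceil(q.max(0)+12).astype(int)
    col=p["color"].astype(int); R=np.s_[lo[1]:hi[1],lo[0]:hi[0]]
    m=(col[...,2]>col[...,0]+40).astype(float)[R]
    def cost(v):
        im=np.zeros((1600,2560),np.uint8); cv2.fillPoly(im,[np.round(poly(v)*4+1.5).astype(np.int32)],255)
        return np.abs(cv2.resize(im,(640,400),interpolation=cv2.INTER_AREA)[R]/255.-m).sum()/m.sum()
    r=minimize(cost,v0,method="Nelder-Mead",options=dict(initial_simplex=v0+[[0,0,0],[.01,0,0],[0,.01,0],[0,0,.05]])); return r.x,r.fun
E
python3 -m crank '[4.5,1,0,0,0, 4.5,1,0,0,0, 4.5,1,0,0,0, 4.5,1,0,0,0, 4.5,1,0,0,0, 4.5,1,0,0,0, 4.5,1,0,0,0, 4.5,1,0,0,0]'
python3 - <<'E'
from boxfit import *
s=optics.get_image("scene"); save(s,"s7"); y=st()["position"][1]
print(fitbox(s,[.4285,y+.071,0]))
E
```

```text
time_s: 14.83
position: [0.429, -0.0868, 0.0173]
tool_rot: [[-0.0, 1.0, -0.0], [1.0, 0.0, 0.0], [0.0, -0.0, -1.0]]
ft_force: [0.4, -0.9, 0.0]
grip_width: 0.0452
gripper_force: 0.0
(array([ 0.42776839, -0.00948391,  0.00251443]), np.float64(0.439886800080857))
```

```bash
python3 -m crank '[4.5,1.2,0,0,0, 4.5,1.2,0,0,0, 4.5,1.2,0,0,0, 4.5,1.2,0,0,0, 4.5,1.2,0,0,0, 4.5,1.2,0,0,0, 4.5,1.2,0,0,0, 4.5,1.2,0,0,0]'
python3 -m crank '[4.5,1.2,0,0,0, 4.5,1.2,0,0,0, 4.5,1.2,0,0,0, 4.5,1.2,0,0,0, 4.5,1.2,0,0,0, 4.5,1.2,0,0,0, 4.5,1.2,0,0,0, 4.5,1.2,0,0,0]'
python3 -m crank '[4.5,1.2,0,0,0, 4.5,1.2,0,0,0, 4.5,1.2,0,0,0, 4.5,1.2,0,0,0, 4.5,1.2,0,0,0, 4.5,1.2,0,0,0, 4.5,1.2,0,0,0, 4.5,0.8,0,0,0]'
python3 - <<'E'
from fit import *
from boxfit import fitbox
s=optics.get_image("scene"); save(s,"s8"); t=optics.get_image("top"); save(t,"t8"); y=st()["position"][1]
print(fitbox(s,[.4285,y+.071,0]))
w=optics.get_image("wrist"); save(w,"w8")
cs=[cv2.resize(x["color"][r0:r1,c0:c1,::-1],(0,0),fx=f,fy=f,interpolation=cv2.INTER_CUBIC) for x,(r0,r1,c0,c1),f in [(w,(0,400,0,640),.6),(s,(130,250,230,390),2.4),(t,(150,250,150,310),2.4)]]
print([c.shape for c in cs])
im=np.zeros((560,790,3),np.uint8); im[:240,:384]=cs[0]; im[:288,400:784]=cs[1]; im[300:540,:384]=cs[2]
cv2.imwrite("pics/m8.png",im)
E
```

```text
time_s: 15.55
position: [0.4291, 0.0089, 0.0173]
tool_rot: [[-0.0, 1.0, -0.0], [1.0, 0.0, -0.0], [-0.0, -0.0, -1.0]]
ft_force: [-0.6, -0.8, 0.4]
grip_width: 0.0445
gripper_force: 0.0
time_s: 16.22
position: [0.429, 0.1049, 0.0173]
tool_rot: [[-0.0, 1.0, -0.0], [1.0, 0.0, -0.0], [-0.0, -0.0, -1.0]]
ft_force: [-0.0, -1.1, 0.4]
grip_width: 0.0448
gripper_force: 0.0
time_s: 16.88
position: [0.4289, 0.1971, 0.0173]
tool_rot: [[-0.001, 1.0, -0.0], [1.0, 0.001, -0.0], [-0.0, -0.0, -1.0]]
ft_force: [-0.0, -2.5, 0.4]
grip_width: 0.0451
gripper_force: 0.0
(array([ 0.42786412,  0.27440796, -0.00909718]), np.float64(0.45116469564327033))
[(240, 384, 3), (288, 384, 3), (240, 384, 3)]
```

View pics/m8.png

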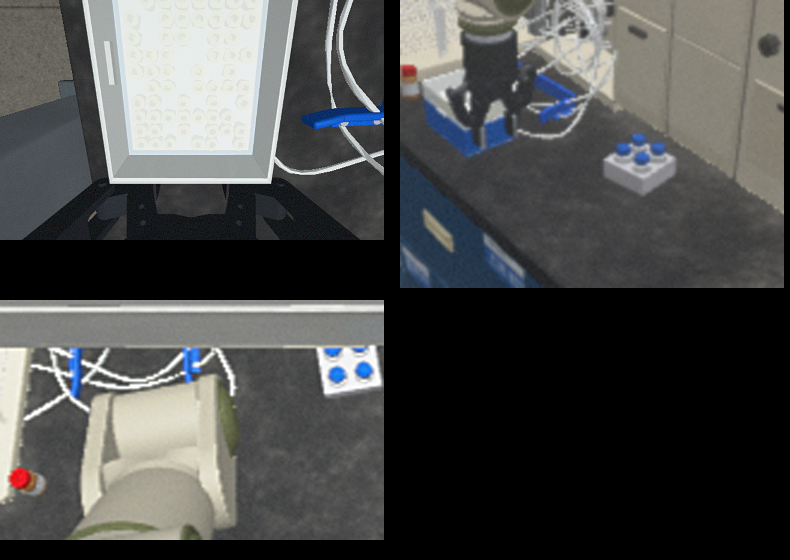

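Run:
```python
from h import *
w=optics.get_image("wrist")
c=w["color"].astype(int); m=(c[...,2]>c[...,0]+50)&(c[...,2]>110)
m[:, :480]=0
ys,xs=np.nonzero(m)
for x in list(range(xs.min(),xs.max()+1,8)):
    y=ys[xs==x]
    if len(y): print(x,y.min(),y.max(),ray(w,(x,y.min()),.02).round(4)[:2],ray(w,(x,y.max()),.02).round(4)[:2])
for a in [(110,183),(273,183)]: print("lid",ray(w,(a[0]/.6,a[1]/.6),.075).round(4))
```

```text
520 193 193 [0.5206 0.2309] [0.5206 0.2309]
528 200 213 [0.525  0.2275] [0.5262 0.2212]
536 198 211 [0.5285 0.2285] [0.5298 0.2221]
544 196 209 [0.5319 0.2295] [0.5333 0.2231]
552 194 209 [0.5354 0.2304] [0.537  0.2231]
560 192 209 [0.5389 0.2314] [0.5408 0.2231]
568 190 203 [0.5423 0.2323] [0.5438 0.2261]
576 188 208 [0.5457 0.2333] [0.5481 0.2236]
584 188 208 [0.5494 0.2333] [0.5518 0.2236]
592 187 208 [0.5529 0.2338] [0.5555 0.2236]
600 187 207 [0.5565 0.2338] [0.5591 0.2241]
608 186 207 [0.56   0.2342] [0.5628 0.2241]
616 186 206 [0.5637 0.2342] [0.5664 0.2246]
624 186 206 [0.5673 0.2342] [0.5701 0.2246]
632 186 206 [0.571  0.2342] [0.5738 0.2246]
lid [0.386  0.2107 0.075 ]
lid [0.471  0.2108 0.075 ]
```

```bash
python3 -m crank '[4.5,0.8,0,0,0, 4.5,0.8,0,0,0, 4.5,0.6,0,0,0, 4.5,0.2,0,0,0, 4.5,0,0,0,0, 4.5,-1,0,0,0, 4.5,-1.5,0,0,0, 4.5,0,0,-2,0]'
python3 -m crank '[4.5,0,0,-2.5,0, 4.5,0,0,-2.5,0, 4.5,0,0,-3,0, 4.5,0,0,-3,0, 4.5,2.4,-2.5,0,0, 4.5,2.4,-2.5,0,0, 4.5,2.4,-2.5,0,0, 4.5,2.6,-2.5,0,0]'
python3 -m crank '[8.5,0,0,0,0.12, 8.5,0,0,0,0.12, 8.5,0,0,0,0.12, 8.5,0,0,0,0.12, 8.5,0,0,0,0.12, 8.5,0,0,0,0.12, 8.5,0,0,0,0.12, 8.5,0,0,0,0.12]'
python3 -m crank '[8.5,0,0,0,0.12, 8.5,0,0,0,0.12, 8.5,0,0,0,0.12, 8.5,0,0,0,0.12, 8.5,0,0,0,0.09, 8.5,0,0,0,0, 8.5,0,0,0,0, 8.5,0,0,0,0]'
python3 - <<'E'
from h import *
from boxfit import fitbox
s=optics.get_image("scene"); print(fitbox(s,[.427,.294,0])); print(st()["q"])
w=optics.get_image("wrist"); save(w,"w9")
E
```

```text
time_s: 17.75
position: [0.4275, 0.1927, 0.0352]
tool_rot: [[0.001, 1.0, -0.006], [1.0, -0.001, -0.001], [-0.001, -0.006, -1.0]]
ft_force: [0.4, 0.5, -1.2]
grip_width: 0.0453
gripper_force: 0.0
time_s: 18.42
position: [0.3281, 0.2929, 0.1474]
tool_rot: [[0.002, 1.0, 0.0], [1.0, -0.002, 0.0], [0.0, 0.0, -1.0]]
ft_force: [1.2, -0.0, -0.8]
grip_width: 0.0449
gripper_force: 0.0
time_s: 19.08
position: [0.3292, 0.2923, 0.1472]
tool_rot: [[0.823, 0.568, -0.0], [0.568, -0.823, -0.0], [-0.0, 0.0, -1.0]]
ft_force: [0.1, -1.1, -0.5]
grip_width: 0.0853
gripper_force: 0.0
time_s: 19.75
position: [0.3292, 0.2928, 0.1473]
tool_rot: [[0.999, 0.043, -0.0], [0.043, -0.999, -0.0], [-0.0, 0.0, -1.0]]
ft_force: [-0.4, -0.0, -0.2]
grip_width: 0.0851
gripper_force: 0.0
(array([0.42754031, 0.29956478, 0.00197728]), np.float64(0.26864709811780424))
[2.61901595e+01 1.61947921e+01 9.86993310e+01 1.58509654e-03
 6.51113528e+01 1.13742911e+02]
```

View pics/w9.png

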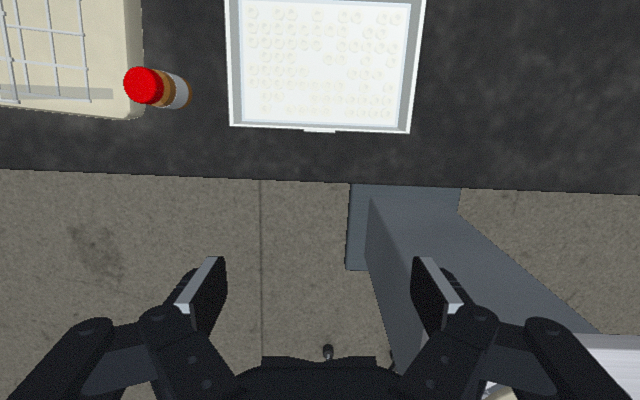

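Run:
```python
from h import *
w=optics.get_image("wrist")
for a,z in [((230,126),.075),((409,133),.075),((182,105),.0),((165,85),.053)]: print(ray(w,a,z).round(4))
t=optics.get_image("top")
c=t["color"].astype(int)
s=optics.get_image("scene")
from fit import fitbay
b=fitbay([(s,(145,190,260,308))]); print("scene bay",b.x.round(4),b.fun)
```

```text
[0.3855 0.3524 0.075 ]
[0.3859 0.2338 0.075 ]
[0.3947 0.4134 0.    ]
[0.4097 0.4025 0.053 ]
scene bay [ 0.5463  0.3032 -0.0041] 0.5794117647058823
```

```bash
python3 -m crank '[8.5,0,0,2,0, 8.5,0,0,2,0, 8.5,0,0,2,0, 8.5,0,0,2,0, 8.5,0,0,2,0, 8.5,0,0,2,0, 8.5,0,0,1.2,0, 8.5,0,0,0,0]'
python3 -m crank '[8.5,1,0,0,0, 8.5,1,0,0,0, 8.5,0.8,0,0,0, 8.5,0.8,0,0,0, 8.5,0.6,0,0,0, 8.5,0.6,0,0,0, 8.5,0.6,0,0,0, 8.5,0.6,0,0,0]'
python3 -m crank '[8.5,0.6,0,0,0, 8.5,0.6,0,0,0, 8.5,0.6,0,0,0, 8.5,0.6,0,0,0, 8.5,0.6,0,0,0, 8.5,0.6,0,0,0, 8.5,0.6,0,0,0, 8.5,0.6,0,0,0]'
python3 - <<'E'
from h import *
w=optics.get_image("wrist"); save(w,"w10")
c=w["color"].astype(int); m=((c[...,2]>c[...,0]+50)&(c[...,2]>110)).astype(np.uint8)
n,l,stt,ce=cv2.connectedComponentsWithStats(m)
print([x.tolist() for x in stt[1:] if x[4]>60])
for x0,x1 in [(0,320),(320,640)]:
    for y in range(0,300,15):
        x=np.nonzero(m[y,x0:x1])[0]+x0
        if len(x)>2: print(y,x.min(),x.max(),ray(w,(x.min(),y),.02)[:2].round(4),ray(w,(x.max(),y),.02)[:2].round(4))
E
```

```text
time_s: 20.67
position: [0.3282, 0.2926, 0.0135]
tool_rot: [[0.999, 0.041, -0.004], [0.041, -0.999, -0.002], [-0.004, 0.002, -1.0]]
ft_force: [0.0, -0.6, -0.1]
grip_width: 0.0849
gripper_force: 0.0
time_s: 21.33
position: [0.3894, 0.2955, 0.0154]
tool_rot: [[0.999, 0.041, -0.0], [0.041, -0.999, -0.0], [-0.0, 0.0, -1.0]]
ft_force: [-1.5, -0.3, 1.5]
grip_width: 0.085
gripper_force: 0.0
time_s: 22.0
position: [0.4376, 0.2975, 0.0153]
tool_rot: [[0.999, 0.041, -0.0], [0.041, -0.999, -0.0], [-0.0, 0.0, -1.0]]
ft_force: [-1.2, -0.3, 1.4]
grip_width: 0.0852
gripper_force: 0.0
[]
0 133 149 [0.5467 0.3711] [0.5469 0.3651]
0 498 513 [0.5523 0.2328] [0.5525 0.2271]
```

```bash
python3 -m crank '[8.5,0.6,0,0,0, 8.5,0.6,0,0,0, 8.5,0.6,0,0,0, 8.5,0.6,0,0,0, 8.5,0.6,0,0,0, 8.5,0.6,0,0,0, 8.5,0.6,0,0,0, 8.5,0.4,0,0,0]'
python3 -m crank '[8.5,0.2,0,0,0, 8.5,0.2,0,0,0, 8.5,0.1,0,0,0, 8.5,0.1,0,0,0, 8.5,0.1,0,0,0, 8.5,0.1,0,0,0, 8.5,0,0,0,0, 8.5,0,0,0,0]'
```

```text
time_s: 22.72
position: [0.4839, 0.2994, 0.0154]
tool_rot: [[0.999, 0.041, 0.0], [0.041, -0.999, 0.0], [0.0, -0.0, -1.0]]
ft_force: [-0.8, 0.1, -0.4]
grip_width: 0.0848
gripper_force: 0.0
time_s: 23.38
position: [0.4895, 0.2996, 0.0152]
tool_rot: [[0.999, 0.042, -0.003], [0.042, -0.999, -0.001], [-0.003, 0.001, -1.0]]
ft_force: [-7.1, -0.6, 3.6]
grip_width: 0.0849
gripper_force: 0.0
```

```bash
python3 -m crank '[8.5,0.1,0,0,0, 8.5,0.1,0,0,0, 8.5,0.1,0,0,0, 8.5,0.1,0,0,0, 8.5,0,0,0,0, 8.5,0,0,0,0, 8.5,0,0,0,0, 8.5,0,0,0,0]'
python3 - <<'E'
from h import *
w=optics.get_image("wrist"); s=optics.get_image("scene")
im=np.zeros((560,640,3),np.uint8); im[:]=0
im=np.vstack([cv2.resize(w["color"][:,:,::-1],(480,300)),cv2.resize(s["color"][120:220,230:390,::-1],(480,300),interpolation=cv2.INTER_CUBIC)]); cv2.imwrite("pics/m11.png",im[:600])
E
```

```text
time_s: 24.05
position: [0.4904, 0.2994, 0.015]
tool_rot: [[0.999, 0.043, -0.009], [0.043, -0.999, -0.003], [-0.01, 0.002, -1.0]]
ft_force: [-20.3, -4.4, 11.1]
grip_width: 0.0852
gripper_force: 0.5
```

```bash
python3 -m crank '[8.5,-0.3,0,0,0, 8.5,-0.5,0,0,0, 8.5,-1,0,0,0, 8.5,-1.5,0,0,0, 8.5,-2,0,0,0, 8.5,-2,0,0,0, 8.5,-2,0,0,0, 8.5,-1,0,0,0]'
python3 -m crank '[8.5,0,0,-2,0, 8.5,0,0,-3,0, 8.5,0,0,-3,0, 8.5,0,0,-3,0, 8.5,0,0,-3,0, 8.5,0,0,-2,0, 8.5,0,0,0,0, 8.5,0,0,0,0]'
python3 - <<'E'
from h import *
from boxfit import fitbox
w=optics.get_image("wrist"); save(w,"w12"); s=optics.get_image("scene"); t=optics.get_image("top"); save(s,"s12"); save(t,"t12")
c=w["color"].astype(int)
blue=((c[...,2]>c[...,0]+50)&(c[...,2]>110)).astype(np.uint8)
n,l,stt,ce=cv2.connectedComponentsWithStats(blue); print("blue",[x.tolist() for x in stt[1:] if x[4]>40])
for y in range(0,200,15):
    x=np.nonzero(blue[y])[0]
    if len(x): print("b",y,x.min(),x.max(),ray(w,(x.min(),y),.02)[:2].round(4),ray(w,(x.max(),y),.02)[:2].round(4))
# lid: bright low-saturation region
b=((c.min(2)>165)&(c.max(2)-c.min(2)<25)).astype(np.uint8); b[260:]=0
b=cv2.morphologyEx(b,cv2.MORPH_CLOSE,np.ones((25,25)))
b=cv2.morphologyEx(b,cv2.MORPH_OPEN,np.ones((25,25)))
cn=max(cv2.findContours(b,0,2)[0],key=cv2.contourArea); a=cv2.approxPolyDP(cn,6,True)[:,0]
for u in a: print("lid",u,ray(w,u,.075).round(4))
for p in (s,t):
  for k in("vial","tip_box","tip_box_lid","marker","amber_bottle"):
    for r in spotter.look_for(p,k)[:1]: uv=np.array(r["at"])*[640,400]; print(k,round(r["score"],2),uv.round(),ray(p,uv,.03).round(3))
E
```

```text
time_s: 24.82
position: [0.3902, 0.2956, 0.0154]
tool_rot: [[0.999, 0.041, -0.001], [0.041, -0.999, -0.0], [-0.001, 0.0, -1.0]]
ft_force: [-0.9, 1.2, -0.1]
grip_width: 0.0849
gripper_force: 0.0
time_s: 25.48
position: [0.3927, 0.2959, 0.1762]
tool_rot: [[0.999, 0.041, 0.003], [0.041, -0.999, 0.001], [0.003, -0.001, -1.0]]
ft_force: [-0.3, 0.7, 0.4]
grip_width: 0.0851
gripper_force: 0.0
blue [[226, 4, 11, 36, 149], [409, 15, 4, 21, 52], [247, 57, 151, 7, 659], [68, 190, 12, 8, 80], [84, 191, 20, 8, 87]]
b 0 233 416 [0.5435 0.371 ] [0.5496 0.2205]
b 15 232 410 [0.5325 0.3723] [0.5384 0.2241]
b 30 231 412 [0.5212 0.3736] [0.5273 0.221 ]
b 60 252 391 [0.4986 0.3564] [0.5034 0.2362]
b 195 69 94 [0.3692 0.5383] [0.3702 0.5138]
lid [0 0] [0.5235 0.5138 0.075 ]
lid [  0 194] [0.3862 0.549  0.075 ]
lid [ 84 199] [0.3846 0.4827 0.075 ]
lid [ 85 189] [0.3931 0.4804 0.075 ]
lid [158 184] [0.3995 0.4219 0.075 ]
lid [154   0] [0.5277 0.4105 0.075 ]
vial 0.48 [232. 164.] [0.4  0.42 0.03]
tip_box 0.7 [278. 162.] [0.549 0.327 0.03 ]
tip_box_lid 0.9 [278. 158.] [0.564 0.353 0.03 ]
marker 0.81 [410. 303.] [ 0.41  -0.442  0.03 ]
amber_bottle 0.95 [447. 280.] [ 0.543 -0.451  0.03 ]
vial 0.56 [452. 182.] [ 0.532 -0.457  0.03 ]
tip_box 0.58 [203. 183.] [0.534 0.299 0.03 ]
tip_box_lid 0.89 [201. 180.] [0.543 0.307 0.03 ]
marker 0.67 [445. 222.] [ 0.409 -0.427  0.03 ]
amber_bottle 0.74 [449. 181.] [ 0.537 -0.448  0.03 ]
```

Run:
```python
from h import *
w=optics.get_image("wrist"); c=w["color"].astype(int)
blue=((c[...,2]>c[...,0]+50)&(c[...,2]>60)).astype(np.uint8)
n,l,stt,ce=cv2.connectedComponentsWithStats(blue); print([x.tolist() for x in stt[1:] if x[4]>40])
i=l[60,320]; top=[];bot=[]
for x in range(stt[i][0]+6,stt[i][0]+stt[i][2]-6):
    y=np.nonzero(l[:,x]==i)[0]; top.append((x,y.min()));bot.append((x,y.max()+.5))
for nme,q,z in [("bot",bot,0.0),("top",top,.045)]:
    P=np.array([ray(w,u,z) for u in q]); k=np.polyfit(P[:,1],P[:,0],1); print(nme,"yaw deg",-np.degrees(k[0]).round(2),"x at y=.2975",np.polyval(k,.2975).round(4),"yrange",P[:,1].min().round(4),P[:,1].max().round(4))
for j in range(1,n):
    if stt[j][4]>40 and j!=i and stt[j][1]<45:
        x,y,ww,h,_=stt[j]; print("mouth",ray(w,(x+ww/2,y+h),.02).round(4),"bottom",ray(w,(x+ww/2,y+h),0).round(4))
# lid front lip: strong gradient rows per column near lid front
g=cv2.cvtColor(w["color"],cv2.COLOR_RGB2GRAY)
for x in (265,300,350,380): print(x,g[30:72:2,x].tolist())
```

```text
[[225, 3, 11, 35, 150], [409, 15, 4, 19, 51], [246, 55, 152, 8, 775], [66, 189, 12, 9, 82], [83, 190, 20, 8, 91]]
bot yaw deg 2.21 x at y=.2975 0.092 yrange -0.1296 0.6898
top yaw deg 2.31 x at y=.2975 0.5385 yrange 0.0641 0.5341
mouth [0.5137 0.3735 0.02  ] bottom [0.5167 0.3786 0.    ]
mouth [0.5229 0.2214 0.02  ] bottom [0.5265 0.2163 0.    ]
265 [252, 253, 254, 253, 252, 252, 253, 253, 253, 253, 255, 169, 142, 85, 43, 37, 255, 221, 84, 64, 65]
300 [254, 254, 254, 253, 253, 253, 252, 253, 254, 254, 255, 172, 135, 87, 51, 46, 60, 79, 68, 66, 70]
350 [254, 253, 254, 253, 251, 253, 253, 253, 252, 254, 255, 179, 134, 87, 53, 45, 58, 57, 61, 69, 69]
380 [251, 254, 254, 254, 254, 252, 252, 252, 254, 254, 255, 174, 141, 86, 42, 55, 55, 70, 66, 68, 68]
```

Run:
```python
from h import *
w=optics.get_image("wrist"); c=w["color"].astype(int)
blue=((c[...,2]>c[...,0]+50)&(c[...,2]>60)).astype(np.uint8)
n,l,stt,ce=cv2.connectedComponentsWithStats(blue); i=1+int(np.argmax(stt[1:,4])); print(stt[i])
top=[];bot=[]
for x in range(stt[i][0]+6,stt[i][0]+stt[i][2]-6):
    y=np.nonzero(l[:,x]==i)[0]; top.append((x,y.min()));bot.append((x,y.max()+.5))
for nme,q,z in [("bot",bot,0.0),("top",top,.045)]:
    P=np.array([ray(w,u,z) for u in q]); k=np.polyfit(P[:,1],P[:,0],1); print(nme,"yaw",-np.degrees(k[0]).round(2),"x at y=.2975",np.polyval(k,.2975).round(4),np.polyval(k,[.2975]).round(4))
x,y,ww,h,_=stt[i]; print(ray(w,(x,y+4),.03),ray(w,(x+ww,y+4),.03))
```

```text
[246  55 152   8 773]
bot yaw 2.11 x at y=.2975 0.5009 [0.5009]
top yaw 2.31 x at y=.2975 0.4999 [0.4999]
[0.49689201 0.35881547 0.03      ] [0.50198425 0.23238939 0.03      ]
```

```bash
python3 -m crank '[0,0,-1.5,0,0, 0,0,-1.5,2,0, 0,0,0,2.5,0, 0,0,0,2.5,0, 0,0,0,2.5,0, 0,0,0,2.5,0, 0,0,0,2.5,0, 0,0,0,1,0]'
python3 -m crank '[0,1.5,0,0,0, 0,1.5,0,0,0, 0,1.5,0,0,0, 0,1.5,0,0,0, 0,1.3,0,0,0, 0,1,0,0,0, 0,0.6,0,0,0, 0,0.2,0,0,0]'
python3 -m crank '[0,0.1,0,0,0, 0,0.1,0,0,0, 0,0.1,0,0,0, 0,0.1,0,0,0, 0,0.1,0,0,0, 0,0.1,0,0,0, 0,0,0,0,0, 0,0,0,0,0]'
```

```text
time_s: 26.9
position: [0.3897, 0.3251, 0.0176]
tool_rot: [[0.999, 0.041, -0.004], [0.041, -0.999, -0.002], [-0.004, 0.002, -1.0]]
ft_force: [-0.7, 0.3, 0.3]
grip_width: -0.0003
gripper_force: 0.0
time_s: 27.57
position: [0.4825, 0.3293, 0.0202]
tool_rot: [[0.999, 0.04, 0.0], [0.04, -0.999, 0.0], [0.0, -0.0, -1.0]]
ft_force: [-0.9, 0.1, -0.5]
grip_width: -0.0003
gripper_force: 0.0
time_s: 28.23
position: [0.4865, 0.3295, 0.0202]
tool_rot: [[0.999, 0.041, -0.003], [0.041, -0.999, -0.001], [-0.003, 0.001, -1.0]]
ft_force: [-5.4, -0.5, 2.8]
grip_width: -0.0002
gripper_force: 0.0
```

```bash
python3 -m crank '[0,0.1,0,0,0, 0,0.1,0,0,0, 0,0.1,0,0,0, 0,0.1,0,0,0, 0,0,0,0,0, 0,0,0,0,0, 0,0,0,0,0, 0,0,0,0,0]'
```

```text
time_s: 28.9
position: [0.4885, 0.3297, 0.0199]
tool_rot: [[0.999, 0.042, -0.007], [0.042, -0.999, -0.002], [-0.007, 0.001, -1.0]]
ft_force: [-13.3, -0.1, 4.6]
grip_width: -0.0002
gripper_force: 0.0
```

```bash
python3 -m crank '[0,-0.8,0,0,0, 0,-1.7,0,0,0, 0,0,2,0,0, 0,0,2,0,0, 0,0,2,0,0, 0,1,0,0,0, 0,0.5,0,0,0, 0,0.2,0,0,0]'
python3 -m crank '[0,0.1,0,0,0, 0,0.1,0,0,0, 0,0.1,0,0,0, 0,0.1,0,0,0, 0,0.1,0,0,0, 0,0.1,0,0,0, 0,0,0,0,0, 0,0,0,0,0]'
python3 -m crank '[0,0.1,0,0,0, 0,0.1,0,0,0, 0,0.1,0,0,0, 0,0.1,0,0,0, 0,0,0,0,0, 0,0,0,0,0, 0,0,0,0,0, 0,0,0,0,0]'
```

```text
time_s: 29.57
position: [0.4872, 0.2696, 0.0205]
tool_rot: [[0.999, 0.04, 0.001], [0.04, -0.999, 0.0], [0.001, -0.0, -1.0]]
ft_force: [-0.7, -0.8, 0.3]
grip_width: 0.0
gripper_force: 0.0
time_s: 30.23
position: [0.4898, 0.2698, 0.0201]
tool_rot: [[0.999, 0.042, -0.005], [0.042, -0.999, -0.001], [-0.005, 0.001, -1.0]]
ft_force: [-9.9, -0.7, 4.7]
grip_width: -0.0005
gripper_force: 0.0
time_s: 30.9
position: [0.4922, 0.27, 0.0196]
tool_rot: [[0.999, 0.042, -0.008], [0.042, -0.999, -0.001], [-0.009, 0.001, -1.0]]
ft_force: [-15.1, 0.3, 5.3]
grip_width: 0.0001
gripper_force: 1.3
```

```bash
python3 -m crank '[0,-0.3,0,0,0, 0,-0.7,0,0,0, 0,-1.5,0,0,0, 0,-2,0,0,0, 0,-2,0,0,0, 0,-2,0,0,0, 0,-1.5,0,0,0, 0,0,0,-2,0]'
python3 -m crank '[0,0,-1.5,-2.5,0, 0,0,-1.5,-2.5,0, 0,0,0,-2.5,0, 0,0,0,-2.5,0, 0,0,0,-2.5,0, 0,0,0,-1.2,0, 0,0,0,0,0, 0,0,0,0,0]'
cat > chk.py <<'E'
from h import *
w=optics.get_image("wrist"); c=w["color"].astype(int); save(w,"wchk")
blue=((c[...,2]>c[...,0]+50)&(c[...,2]>60)).astype(np.uint8)
n,l,stt,ce=cv2.connectedComponentsWithStats(blue); i=1+int(np.argmax(stt[1:,4])); print(stt[i])
top=[];bot=[]
for x in range(stt[i][0]+6,stt[i][0]+stt[i][2]-6):
    y=np.nonzero(l[:,x]==i)[0]; top.append((x,y.min()));bot.append((x,y.max()+.5))
for nme,q,z in [("bot",bot,0.0),("top",top,.045)]:
    P=np.array([ray(w,u,z) for u in q]); k=np.polyfit(P[:,1],P[:,0],1); print(nme,"yaw",-np.degrees(k[0]).round(2),np.polyval(k,[.2975]).round(4))
g=cv2.cvtColor(w["color"],cv2.COLOR_RGB2GRAY).astype(float)
P=[]
for x in list(range(262,300))+list(range(345,385)):   # lid front top edge, bright->gray, subpixel
    col=g[35:62,x]; d=-np.diff(col); k=int(np.argmax(d[:22])); d0=d[max(k-2,0):k+3]; P.append(ray(w,(x,35+max(k-2,0)+(d0*np.arange(len(d0))).sum()/d0.sum()+.5),.075))
P=np.array(P); k=np.polyfit(P[:,1],P[:,0],1); print("lid edge yaw",-np.degrees(k[0]),np.polyval(k,.2975))
for j in range(1,n):
    if stt[j][4]>40 and j!=i and stt[j][1]<45:
        q=np.argwhere(l==j); print("rail",stt[j])
        y1=q[:,0].max(); print("mouth",ray(w,(q[q[:,0]>y1-2][:,1].mean(),y1+.5),.02).round(4))
E
python3 chk.py
```

```text
time_s: 31.57
position: [0.3919, 0.2651, 0.0382]
tool_rot: [[0.999, 0.042, -0.007], [0.042, -0.999, -0.002], [-0.007, 0.002, -1.0]]
ft_force: [0.1, -0.6, -0.7]
grip_width: 0.0004
gripper_force: 0.0
time_s: 32.23
position: [0.395, 0.2958, 0.1773]
tool_rot: [[0.999, 0.041, 0.001], [0.041, -0.999, 0.0], [0.001, -0.0, -1.0]]
ft_force: [0.7, -0.5, -0.1]
grip_width: 0.0002
gripper_force: 0.0
[339  59  60   7 311]
bot yaw 4.55 [0.499]
top yaw 2.59 [0.5002]
 ** On entry to DLASCL parameter number  4 had an illegal value
 ** On entry to DLASCL parameter number  4 had an illegal value
 ** On entry to DLASCL parameter number  4 had an illegal value
 ** On entry to DLASCL parameter number  4 had an illegal value
 ** On entry to DLASCL parameter number  5 had an illegal value
 ** On entry to DLASCL parameter number  4 had an illegal valuechk.py:13: RuntimeWarning: divide by zero encountered in scalar divide
  col=g[35:62,x]; d=-np.diff(col); k=int(np.argmax(d[:22])); d0=d[max(k-2,0):k+3]; P.append(ray(w,(x,35+max(k-2,0)+(d0*np.arange(len(d0))).sum()/d0.sum()+.5),.075))
h.py:9: RuntimeWarning: invalid value encountered in matmul
  d=np.linalg.inv(K)@[uv[0],uv[1],1]; d=T[:3,:3]@[d[0],-d[1],-d[2]]; o=T[:3,3]
Traceback (most recent call last):
  File "chk.py", line 14, in <module>
    P=np.array(P); k=np.polyfit(P[:,1],P[:,0],1); print("lid edge yaw",-np.degrees(k[0]),np.polyval(k,.2975))
                     ~~~~~~~~~~^^^^^^^^^^^^^^^^^
numpy.linalg.LinAlgError: SVD did not converge in Linear Least Squares
```

```bash
python3 -m crank '[8.5,1,0,-0.5,0, 8.5,1,0,-0.5,0, 8.5,1,0,-0.5,0, 8.5,1,0,-0.5,0, 8.5,1,0,0,0, 8.5,0,0,0,0, 8.5,0,0,0,0, 8.5,0,0,0,0]'
python3 - <<'E'
from h import *
w=optics.get_image("wrist"); save(w,"w13"); c=w["color"].astype(int); print(np.round(w["pose"],4).tolist())
blue=((c[...,2]>c[...,0]+50)&(c[...,2]>60)).astype(np.uint8)
n,l,S,ce=cv2.connectedComponentsWithStats(blue)
print([x.tolist() for x in S[1:] if x[4]>40])
g=cv2.cvtColor(w["color"],cv2.COLOR_RGB2GRAY)
for r in (60,100): print(r,[(x,int(g[r,x]),int(blue[r,x])) for x in list(range(222,262,2))+list(range(386,420,2))])
for x in (280,370): print(x,g[60:200:4,x].tolist())
E
```

```text
time_s: 32.95
position: [0.4444, 0.2977, 0.1964]
tool_rot: [[0.999, 0.041, -0.002], [0.041, -0.999, -0.001], [-0.002, 0.001, -1.0]]
ft_force: [-1.1, 1.0, 0.2]
grip_width: 0.0851
gripper_force: 0.0
[[0.0401, 0.952, 0.3034, 0.5212], [-0.9992, 0.0377, 0.0139, 0.3], [0.0018, -0.3037, 0.9528, 0.339], [0.0, 0.0, 0.0, 1.0]]
[[231, 12, 17, 89, 620], [401, 33, 6, 25, 109], [607, 35, 33, 29, 726], [602, 79, 32, 26, 652]]
60 [(222, 236, 0), (224, 215, 0), (226, 92, 0), (228, 45, 0), (230, 59, 0), (232, 63, 0), (234, 72, 0), (236, 160, 1), (238, 211, 0), (240, 211, 0), (242, 81, 1), (244, 139, 1), (246, 241, 0), (248, 191, 0), (250, 167, 0), (252, 167, 0), (254, 218, 0), (256, 232, 0), (258, 241, 0), (260, 239, 0), (386, 245, 0), (388, 242, 0), (390, 231, 0), (392, 156, 0), (394, 159, 0), (396, 157, 0), (398, 252, 0), (400, 244, 0), (402, 199, 0), (404, 192, 0), (406, 215, 0), (408, 96, 0), (410, 56, 0), (412, 63, 0), (414, 72, 0), (416, 67, 0), (418, 74, 0)]
100 [(222, 230, 0), (224, 210, 0), (226, 153, 0), (228, 52, 0), (230, 57, 0), (232, 56, 0), (234, 55, 0), (236, 56, 0), (238, 55, 0), (240, 121, 0), (242, 89, 0), (244, 95, 1), (246, 71, 1), (248, 170, 0), (250, 241, 0), (252, 166, 0), (254, 168, 0), (256, 181, 0), (258, 227, 0), (260, 239, 0), (386, 242, 0), (388, 224, 0), (390, 155, 0), (392, 153, 0), (394, 157, 0), (396, 248, 0), (398, 238, 0), (400, 40, 0), (402, 53, 0), (404, 45, 0), (406, 58, 0), (408, 57, 0), (410, 57, 0), (412, 52, 0), (414, 52, 0), (416, 59, 0), (418, 48, 0)]
280 [241, 239, 234, 240, 237, 239, 239, 237, 239, 237, 240, 234, 238, 238, 238, 230, 231, 65, 60, 49, 56, 54, 58, 57, 62, 60, 56, 54, 48, 47, 47, 46, 53, 60, 64]
370 [245, 244, 245, 244, 234, 241, 244, 242, 242, 234, 235, 241, 232, 239, 242, 187, 136, 51, 54, 60, 67, 230, 57, 59, 57, 54, 51, 55, 45, 50, 55, 54, 57, 58, 48]
```

Run:
```python
from fit import *
s=optics.get_image("scene"); t=optics.get_image("top"); w=optics.get_image("wrist")
def edge(w,g,xs,r0,r1,th,z):
    P=[]
    for x in xs:
        col=g[r0:r1,x].astype(float); k=np.nonzero((col[:-1]>=th)&(col[1:]<th))[0]
        if len(k): k=k[0]; P.append(ray(w,(x,r0+k+(col[k]-th)/(col[k]-col[k+1])),z))
    P=np.array(P); 
    for _ in range(3):
        q=np.polyfit(P[:,1],P[:,0],1); e=np.abs(P[:,0]-np.polyval(q,P[:,1])); P=P[e<=max(2.5*np.median(e),2e-4)]
    return -np.degrees(q[0]).round(2),np.polyval(q,.2975).round(4),len(P)
g=cv2.cvtColor(w["color"],cv2.COLOR_RGB2GRAY)
xs=list(range(262,300))+list(range(340,388))
print("w13 lid front",edge(w,g,xs,95,140,200,.075),edge(w,g,xs,95,140,100,.06))
def left(w,g,r,c0,c1,z):pass
# side edges of lid: right outer edge transition bright->dark
for (c0,c1,rev) in [(385,412,0),(240,262,1)]:
    P=[]
    for y in range(70,118):
        row=g[y,c0:c1].astype(float)
        if rev: row=row[::-1]
        k=np.nonzero((row[:-1]>=200)&(row[1:]<200))[0]
        if len(k):
            k=k[-1]; f=k+(row[k]-200)/(row[k]-row[k+1]); P.append(ray(w,((c1-1-f) if rev else c0+f,y),.075))
    P=np.array(P)
    for _ in range(3):
        q=np.polyfit(P[:,0],P[:,1],1); e=np.abs(P[:,1]-np.polyval(q,P[:,0])); P=P[e<=max(2.5*np.median(e),2e-4)]
    print("side",np.degrees(q[0]).round(2),np.polyval(q,.52).round(4),len(P))
s0=dict(s,color=cv2.imread("pics/scene0.png")[:,:,::-1]);t0=dict(t,color=cv2.imread("pics/top0.png")[:,:,::-1])
b=fitbay([(s0,(145,190,260,308))]); print(b.x.round(4),b.fun)
# top: direct rail front ends and columns, subpixel blue-weighted
c=t0["color"].astype(float); B=np.clip(c[...,2]-c[...,0],0,150)
for nme,c0,c1 in [("L",176,186),("R",224,234)]:
    col=B[170:196,c0:c1].sum(1); full=np.median(col[10:16]); print(nme,"end row",170+col[8:].sum()/full+8-.5, ray(t,((c0+c1)/2,170+8+col[8:].sum()/full-.5),.02).round(4))
```

```text
w13 lid front (np.float64(3.42), np.float64(0.5031), 84) (np.float64(3.47), np.float64(0.498), 54)
side 3.31 0.2362 48
side 3.58 0.3551 39
[0.5445 0.3028 0.0478] 0.23710940206471284
L end row 191.12769784172662 [0.5107 0.367  0.02  ]
R end row 189.80290872617854 [0.5141 0.2229 0.02  ]
```

Run:
```python
from h import *
w=optics.get_image("wrist"); S=st()
T=np.eye(4);T[:3,:3]=S["tool_rot"];T[:3,3]=S["position"]; C=np.linalg.inv(T)@w["pose"]
T8=np.eye(4);T8[:3,:3]=[[-.0005,1,0],[1,.0005,0],[0,0,-1]];T8[:3,3]=[.4289,.1971,.0173]
w8=dict(w,pose=T8@C); im=cv2.imread("pics/w8.png").astype(float); B=im[...,0]-im[...,2]
def fitl(P):
    P=np.array(P)
    for _ in range(5):
        q=np.polyfit(P[:,0],P[:,1],1); e=np.abs(P[:,1]-np.polyval(q,P[:,0])); P=P[e<=max(2*np.median(e),1e-4)]
    return np.degrees(q[0]).round(2),np.polyval(q,.56).round(4),len(P),np.median(e).round(5)
up=[];dn=[]
for x in range(582,640):
    b=B[170:225,x]; k=np.nonzero(b>60)[0]
    if len(k)<8: continue
    a,z=k[0],k[-1]
    up.append(ray(w8,(x,170+a-(b[a]-60)/(b[a]-b[a-1])),.02)[:2]); dn.append(ray(w8,(x,170+z+(b[z]-60)/(b[z]-b[z+1])),.02)[:2])
print("inner",fitl(up)); print("outer(lower)",fitl(dn))
```

```text
inner (np.float64(2.99), np.float64(0.2392), 25, np.float64(3e-05))
outer(lower) (np.float64(3.35), np.float64(0.2241), 42, np.float64(4e-05))
```

```bash
python3 -m crank '[8.5,-2,0,0,-0.017, 8.5,-2,0,0,0, 8.5,-2,0,0,0, 8.5,0,0,3.4,0, 8.5,0,0,3.8,0, 8.5,0,0,3.8,0, 8.5,0,0,3.6,0, 8.5,0,0,3.3,0]'
python3 -m crank '[8.5,0,0,0,0, 8.5,2,0,0,0, 8.5,2,0,0,0, 8.5,2,0,0,0, 8.5,1.5,0,0,0, 8.5,1.2,0,0,0, 8.5,0.6,0,0,0, 8.5,0.4,0,0,0]'
python3 -m crank '[8.5,0.2,0,0,0, 8.5,0.2,0,0,0, 8.5,0.2,0,0,0, 8.5,0.1,0,0,0, 8.5,0.1,0,0,0, 8.5,0.1,0,0,0, 8.5,0,0,0,0, 8.5,0,0,0,0]'
```

```text
time_s: 33.87
position: [0.3847, 0.2946, 0.0168]
tool_rot: [[0.998, 0.058, 0.0], [0.058, -0.998, 0.0], [0.0, -0.0, -1.0]]
ft_force: [0.9, 0.3, -0.5]
grip_width: 0.0855
gripper_force: 0.0
time_s: 34.53
position: [0.4829, 0.3005, 0.0199]
tool_rot: [[0.998, 0.058, 0.002], [0.058, -0.998, 0.001], [0.002, -0.001, -1.0]]
ft_force: [-0.4, 0.5, -0.9]
grip_width: 0.085
gripper_force: 0.0
time_s: 35.2
position: [0.4896, 0.3008, 0.0182]
tool_rot: [[0.998, 0.058, -0.003], [0.058, -0.998, -0.001], [-0.003, 0.0, -1.0]]
ft_force: [-5.5, -0.2, 2.7]
grip_width: 0.085
gripper_force: 0.0
```

Press slightly more, then retreat and check.

```bash
python3 -m crank '[8.5,0.1,0,0,0, 8.5,0.1,0,0,0, 8.5,0.1,0,0,0, 8.5,0.1,0,0,0, 8.5,0,0,0,0, 8.5,0,0,0,0, 8.5,0,0,0,0, 8.5,0,0,0,0]'
python3 -m crank '[8.5,-0.3,0,0,0, 8.5,-0.5,0,0,0, 8.5,-1,0,0,0, 8.5,-1.5,0,0,0, 8.5,-2,0,0,0, 8.5,-2,0,0,0, 8.5,-2,0,0,0, 8.5,-2,0,0,0]'
python3 -m crank '[8.5,0,0,-3,0, 8.5,0,0,-4,0, 8.5,0,0,-4,0, 8.5,0,0,-4,0, 8.5,1.5,0,-3,0, 8.5,2,0,0,0, 8.5,2,0,0,0, 8.5,0.5,0,0,0]'
python3 - <<'E'
from fit import *
w=optics.get_image("wrist"); save(w,"w14"); g=cv2.cvtColor(w["color"],cv2.COLOR_RGB2GRAY); print(st()["position"])
P=[]
for x in list(range(262,300))+list(range(340,388)):
    col=g[90:160,x].astype(float); k=np.nonzero((col[:-1]>=200)&(col[1:]<200))[0]
    if len(k): k=k[0]; P.append(ray(w,(x,90+k+(col[k]-200)/(col[k]-col[k+1])),.075))
P=np.array(P)
for _ in range(3):
    q=np.polyfit(P[:,1],P[:,0],1); e=np.abs(P[:,0]-np.polyval(q,P[:,1])); P=P[e<=max(2.5*np.median(e),2e-4)]
print("lid front yaw",-np.degrees(q[0]),np.polyval(q,.2975),len(P),np.median(e))
for c in("scene","top"):
    p=optics.get_image(c); 
    for k in("vial","marker","amber_bottle","tip_box","tip_box_lid","vial_block"):
        for r in spotter.look_for(p,k)[:1]: print(c,k,round(r["score"],2),(np.array(r["at"])*[640,400]).round())
E
```

```text
time_s: 35.87
position: [0.4911, 0.3009, 0.0178]
tool_rot: [[0.998, 0.059, -0.008], [0.059, -0.998, -0.002], [-0.008, 0.001, -1.0]]
ft_force: [-15.1, -1.1, 6.4]
grip_width: 0.0852
gripper_force: 1.7
time_s: 36.53
position: [0.3814, 0.2945, 0.0185]
tool_rot: [[0.998, 0.058, 0.001], [0.058, -0.998, 0.0], [0.001, -0.0, -1.0]]
ft_force: [0.8, 0.4, -0.8]
grip_width: 0.0849
gripper_force: 0.0
time_s: 37.2
position: [0.4443, 0.298, 0.1988]
tool_rot: [[0.998, 0.057, 0.003], [0.057, -0.998, 0.001], [0.003, -0.001, -1.0]]
ft_force: [-0.7, -0.8, -0.4]
grip_width: 0.0852
gripper_force: 0.0
[0.44365455 0.29783651 0.1980923 ]
lid front yaw 3.4922744567783015 0.5030852284586631 85 6.807069217262818e-05
scene marker 0.59 [409. 302.]
scene amber_bottle 0.79 [445. 279.]
scene tip_box 0.59 [279. 164.]
scene tip_box_lid 0.57 [279. 157.]
scene vial_block 0.77 [333. 200.]
top marker 0.48 [446. 219.]
top amber_bottle 0.78 [450. 182.]
top tip_box 0.95 [211. 181.]
top tip_box_lid 0.83 [201. 179.]
top vial_block 0.85 [294. 178.]
```

```bash
python3 -m crank '[8.5,0,0,0,0, 8.5,0,0,0,0, 8.5,0,0,0,0, 8.5,0,0,0,0, 8.5,0,0,0,0, 8.5,0,0,0,0, 8.5,0,0,0,0, 8.5,0,0,0,0]'; python3 -c "
from rig import env; print(env.close_job())"
```

```text
time_s: 38.62
position: [0.442, 0.298, 0.1983]
tool_rot: [[0.998, 0.058, 0.0], [0.058, -0.998, 0.0], [0.0, -0.0, -1.0]]
ft_force: [0.4, 1.2, -0.4]
grip_width: 0.0849
gripper_force: 0.0
the job is handed in; nothing more can be done
None
```

I closed the lid, pushed the box round the front of the block into the bay and pressed it against the back stop (about 3.5° against about 3.35° measured for the bay), then backed the arm clear and handed in at 38.6 s; at the last look the marker, bottle and block were in place, the vial was last seen in place about 12 s before hand-in, and the final fit was checked by measurement only because all 10 picture views were used.

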